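# Tighten a kitchen cheese press with a folding crank

### The arm

A 6-joint arm with a two-finger parallel gripper is mounted at the origin on the work surface. World frame = base frame: x ahead of the robot, y to its left, z up, the work surface at z = 0. Lengths are in m, angles in degrees, forces in N, time in s.
With the tool pointing down it reaches from about 0.35 to 0.775 m from the base axis. Payload 7.3 kg.
Tool frame: the origin (TCP) lies at the very end of the fingers, on their centre line; the grasp point (between the pads) lies bot.grip_point_offset behind it (bot.grip_point_offset is the distance from the TCP to the grasp point, in m); z points along the fingers, y is the line along which they close (so a half turn about z gives the same grasp; the last joint's range is limited). The gripper opens to 92 mm and grips with 3 to 60 N. Pads are 19 mm wide; open, the fingers measure 130 mm over their backs; the gripper's body (75 mm by 190 mm) begins 47 mm behind the grasp point.
Start: joints at [-73.912, 19.595, 87.324, -0, 73.075, -8.365], TCP at [0.217, -0.478, 0.227] pointing down, gripper open.
Joint ranges: [-145.02, 145.02], [-44.19, 115.74], [2.07, 154.8], [-57.11, 237.11], [16.16, 152.29], [-177.93, 177.93]. Speed limits (degrees/s): [147.25, 147.25, 180, 180, 180, 180].

### API

Orientations are given as a 3x3 rotation matrix whose columns are the frame's x, y, z axes.
In Python, from station import monitor, cams, bot gives the robot as it stands.
- The arm moves only by the tool servo_tool, never from a script. Its argument "targets" is a list that holds one entry, the list of rows, each a list of 7 numbers: the opening, from 0 (shut) to 1 (fully open), then the shift along the tool's x, y, z in m, then the turn, a rotation vector about the tool's x, y, z in rad. In form: [[[gripper, tx, ty, tz, rx, ry, rz], ...]]. A call has 1 to 10 rows; each row shifts and turns the commanded pose from where the row before left it, along the tool's axes as they then stand; what a row does not reach is not made up. A row lasts 1/12 s, in which the tool goes at most 41.7 mm and 7.16 degrees, less where a joint would pass 70% of its speed; a pose out of reach is approached as far as the arm can. A call with a gripper value outside its range is refused whole. The fingers move at their own pace and stop on an object; the grip force is fixed at half the most. Time passes only in rows, so rows that do not move let the fingers close. It gives the time, the measured TCP pose, the force, the opening and the grip force at its end, in the units of the state.
- monitor.get_obs(): the state, without advancing time (a new reading comes with each control period).
- cams.snapshot(name): name is "scene" or "top" or "wrist"; returns (picture, depth): 480x640x3 uint8, red, green, blue; 480x640 float32, m along the optical axis (not along the pixel's ray), 0 where there is no reading.
- cams.camera_params(name): a dict with "mtx" (3x3 intrinsics, pixels), "rvec" (rotation vector, rad) and "tvec" (3), from world to camera coordinates, as OpenCV has them. Camera axes: x right, y down, z forward; pixel columns grow to the right and rows downward; lengths in m; the calibration is good to about 2 mm. The wrist camera is an equidistant fisheye: a pixel r from the principal point sees the ray r / f radians off the axis. A picture is of the moment at which its call begins: read the wrist's pose just before it. camera_params takes no time and is no camera call; for the wrist camera it gives the pose at the moment of the call.
- bot.close_job(): hands the job in; it is judged then, once.
The state is a dict: "time": time; "joint_positions": joint angles; "joint_vel": joint speeds; "joint_torque": joint torques, N m; "tool_pos": TCP position; "tool_rot": TCP orientation; "ft_force": force on the tool from outside, world axes, zero at the start; "ft_torque": the same for the moment, N m; "opening": finger opening in m; "gripper_force": force on a finger pad.
Only numpy, scipy, OpenCV 4.12 (cv2) and the standard library are available. Lean on these libraries where they do the work, as an engineer would, in place of code of your own. Each camera call takes 0.05 s, during which the arm holds its last target. There are 200 camera calls.

### The job

The cheese press is loaded and its crank grip is folded flat for storage. Swing the grip up against its stop so that it stands upright, then wind the crank clockwise, going by its feel, until the screw's foot bears firmly on the pressing board in the mould, without over-tightening and crushing the cheese. Leave it tightened and fold the grip flat again so that the press fits in the fridge; do not knock the other things on the worktop about.

Things in the scene. Friction and masses are not known exactly. Their poses are not given: they have to be found in the camera images.
- press: Stainless screw press, fixed to the worktop: square base 190 mm, two posts 80 mm either side (local y) of the screw, crossbar on top at 111-121 mm (cap nuts to 133 mm), open mould 112 x 124 x 62 mm below it with the cheese and a loose wooden pressing board inside. The board lies 3 to 17 mm below the screw's foot, different each time. Origin on the screw axis, at worktop level.
- hub (a point): Point on the screw axis at the top of the flat crank arm (arm 16 mm wide, 7 mm thick), about 162 mm above the worktop at the start. The arm runs from here to the pin; local x points along the arm to the pin, z up. It sinks 12 mm for each clockwise turn of the crank.
- pin (a point): Hinge pin of the grip at the outer end of the crank arm, 65 mm from the screw axis and 11 mm above the arm's top. Local x points outward along the arm, z up; the grip swings about local y.
- grip_mid (a point): Middle of the crank grip, on its axis, 35 mm from the pin. The grip is a pale wooden sleeve 18 mm thick and 50 mm long, from 10 to 60 mm from the pin, that spins freely on its spindle. Local -x points from the pin along the grip to its free end. Folded, it lies over the arm with its free end at the hub.
- fold (a joint): Fold angle of the grip, rad: 0 = lying flat inward along the crank arm, 1.57 = upright on the arm's end (a stop). It stays where it is left; swinging it takes about 2 N at the grip.
- crank (a joint): Turn of the crank, rad, growing clockwise seen from above (tightening, 12 mm down per turn). Starts between -0.8 and 0.8.
- foot: Screw's foot, a disc 40 mm across on stiff springs, turning and sinking with the crank; origin under its centre. Free, the crank drags 1 to 2 N at the grip. Once the foot meets the board the drag climbs 9 N per rad while turning (half that when halted between steps). Firm: 6 to 13 N while turning, 3 to 9 N over free when halted, about 1 rad past touch; crushed near 2 rad. It holds when let go.
- mug: Bystander, to be left where it is: white mug, 80 mm wide, 92 mm tall; origin at the centre of its underside.
- spice_jar: Bystander, to be left where it is: small glass spice jar, 44 mm wide, 95 mm tall; origin at the centre of its underside.
- salt_mill: Bystander, to be left where it is: dark wooden salt mill, 50 mm wide, 121 mm tall; origin at the centre of its underside.
- bowl: Bystander, to be left where it is: glazed bowl, 124 mm wide, 50 mm tall; origin at the centre of its underside.
- egg_timer: Bystander, to be left where it is: white domed egg timer, 64 mm wide, 58 mm tall; origin at the centre of its underside.
- tea_tin: Bystander, to be left where it is: square metal tea tin, 88 mm wide, 125 mm tall; origin at the centre of its underside.
- spoon: Bystander, to be left where it is: wooden spoon lying on the chopping board, 16 mm above the worktop.

How it is judged (in metres and radians):
On the way, in this order (a step that is already met when the one before it is completed fails the run):
1. the grip is swung up until it stands upright on the crank arm, before the crank is turned (value of joint fold above 1.35 rad and distance of pin from where it was at the start of the episode below 0.02 m), for 0.2 s.
2. the crank is wound until the screw's foot bears firmly on the pressing board (contact force between foot and anything else between 25 and 80 N and value of joint fold above 1.2 rad), for 0.3 s.
At the end, for the whole second after the job is handed in: The screw's foot presses on the board with 25 to 80 N, the crank is at rest, and the grip is folded down to within 0.2 rad of flat (contact force between foot and anything else between 25 and 80 N and value of joint fold below 0.2 rad and velocity of joint crank between -0.05 and 0.05 rad/s); the robot touches nothing.
It fails at once if the press is over-tightened (more than 110 N under the foot) and crushes the cheese (contact force between foot and anything else above 110 N).
It fails at once if one of the other things on the worktop is shifted by more than 30 mm (distance of any of mug, spice_jar, salt_mill, bowl, egg_timer, tea_tin, spoon from where it was at the start of the episode above 0.03 m).
It also fails if it takes over 72 s, if anything falls off the work surface, if the arm or the gripper's body presses on something with over 40 N, if the wrist force passes 120 N, or if a joint passes its speed limit or range.

## Working session

There is one attempt and no reset: what is moved stays moved. The work goes in short steps, Python scripts to look and compute and a tool call to move; the robot and the scene stay as the last step left them, time stands still between calls to the robot, and variables do not carry over. Pictures are saved under pics/ and viewed, at most 10 in all, crops included, and the job is handed in when it is done.

Besides the shell and the picture viewer there is one more tool, called after "Request:" by a JSON object that holds its "fn" and its "kwargs", one argument or row to a line. servo_tool: Moves the arm, as the interface text tells. Its arguments: {"type":"object","properties":{"targets":{"type":"array"}},"required":["targets"]}

```bash
mkdir -p pics; ls; python3 - <<'E'
from station import monitor,cams,bot
import cv2,numpy as np
o=monitor.get_obs();print(o['time'],o['tool_pos'],o['tool_rot'],o['opening'],bot.grip_point_offset)
a,d=cams.snapshot('scene');b,e=cams.snapshot('top')
np.savez('s0.npz',a=a,d=d,b=b,e=e)
for n in('scene','top'):
  p=cams.camera_params(n);R=cv2.Rodrigues(np.array(p['rvec'],float))[0];print(n,p['mtx'],-R.T@np.ravel(p['tvec']),R)
cv2.imwrite('pics/a.png',a[...,::-1]);cv2.imwrite('pics/b.png',b[...,::-1])
E
```

```text
pics
0.0 [ 0.21722833 -0.47750983  0.2260322 ] [[ 9.10283760e-01  4.13984599e-01 -4.78189643e-04]
 [ 4.13984838e-01 -9.10282589e-01  1.47053369e-03]
 [ 1.73490592e-04 -1.53656619e-03 -9.99998804e-01]] 0.09185743818132842 0.0188
scene [[534.88306932   0.         325.09112811]
 [  0.         534.88306932 250.67340876]
 [  0.           0.           1.        ]] [ 1.79152846 -0.09134003  1.04526265] [[ 0.09061767  0.99586901 -0.0057751 ]
 [ 0.61330214 -0.06037352 -0.78753764]
 [-0.78463299  0.06782294 -0.6162395 ]]
top [[552.57374584   0.         328.11360123]
 [  0.         552.57374584 235.77940465]
 [  0.           0.           1.        ]] [0.45851093 0.01773346 1.82358878] [[ 0.0291481  -0.99953597  0.00884496]
 [-0.9971849  -0.02968884 -0.06885375]
 [ 0.0690844  -0.0068131  -0.99758755]]
```

View pics/a.png

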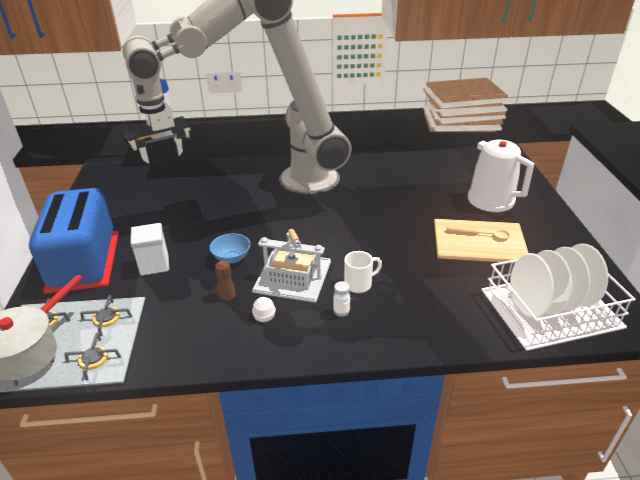

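View pics/b.png

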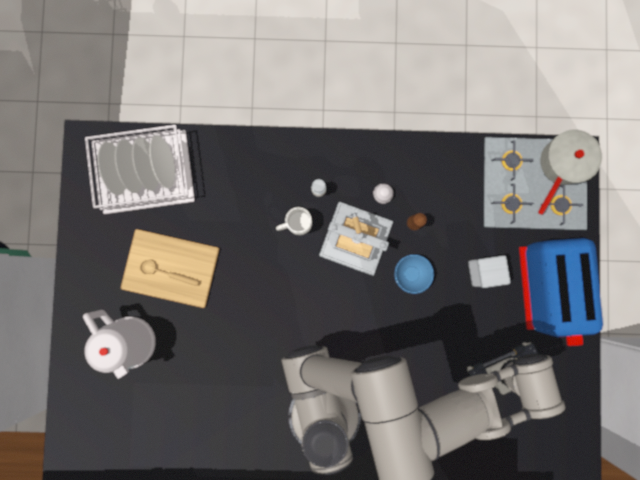

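The press is at about (293,265) in the scene view and (357,238) in the top view. The mug, jar, timer, mill and bowl stand around it. I'll zoom both views.

```bash
python3 - <<'E'
import cv2,numpy as np
s=np.load('s0.npz')
A=cv2.resize(s['a'][220:310,245:335],(400,400),interpolation=cv2.INTER_CUBIC)
B=cv2.resize(s['b'][193:283,313:403],(400,400),interpolation=cv2.INTER_CUBIC)
cv2.imwrite('pics/c.png',np.hstack([A,B])[...,::-1])
E
```

```text
(no output)
```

View pics/c.png

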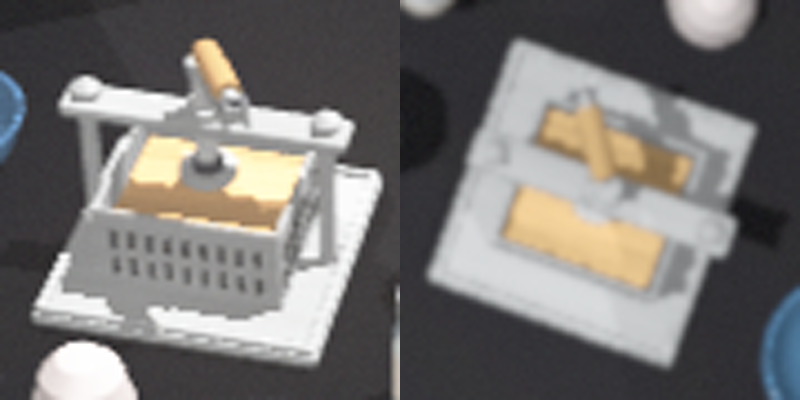

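The left half shows the scene view, with the cap nuts at crop (85,85) and (328,122), the pin at about (235,105) and the grip's free end at (203,48). The right half shows the top view, with the nuts at (90,150) and (312,233), the pin at about (182,98) and the free end at (203,175).

```bash
cat > h.py <<'E'
import cv2,numpy as np
from station import monitor,cams,bot
def ray(n,uv):
    p=cams.camera_params(n);R=cv2.Rodrigues(np.array(p['rvec'],float))[0]
    d=R.T@np.linalg.solve(np.array(p['mtx']),[uv[0],uv[1],1]);return -R.T@np.ravel(p['tvec']),d
def onz(n,uv,z):
    c,d=ray(n,uv);return c+d*(z-c[2])/d[2]
E
python3 - <<'E'
from h import *
s=np.load('s0.npz')
k=90/400
S=lambda x,y:(245+x*k,220+y*k)
T=lambda x,y:(313+x*k,193+y*k)
for n,f,q in(('scene',S,[(85,82),(328,117)]),('top',T,[(90,150),(312,233)])):
  r=[onz(n,f(*x),.131) for x in q];print(n,r,(r[0]+r[1])/2,np.linalg.norm(r[0]-r[1]),np.degrees(np.arctan2(*(r[0]-r[1])[[1,0]])))
print('pin',onz('scene',S(235,105),.173),onz('top',T(182,98),.173))
print('free',onz('scene',S(203,48),.176),onz('top',T(203,175),.173))
# wood grip mask top
for n,im,x0,y0,poly in(('scene',s['a'],245,220,[(180,30),(220,30),(255,90),(200,90)]),('top',s['b'],313,193,[(170,95),(210,95),(230,180),(185,185)])):
  pass
for n,im,b in (('mill',s['b'],(418,221)),('mug',s['b'],(299,221)),('jar',s['b'],(319,187)),('timer',s['b'],(383,193)),('bowl',s['b'],(414,273)),('tin',s['b'],(490,271))):
  print(n,onz('top',b,.06 if n!='mug' else .09))
E
```

```text
scene [array([ 0.55384894, -0.15912642,  0.131     ]), array([ 0.60600851, -0.00647535,  0.131     ])] [ 0.57992872 -0.08280088  0.131     ] 0.16131636129031876 -108.86485870607251
top [array([ 0.60400778, -0.00879924,  0.131     ]), array([ 0.55109217, -0.163712  ,  0.131     ])] [ 0.57754998 -0.08625562  0.131     ] 0.1637010226521689 71.14069122788662
pin [ 0.64305715 -0.06549007  0.173     ] [ 0.6375049 -0.0692844  0.173    ]
free [ 0.58641466 -0.0824658   0.176     ] [ 0.58576566 -0.08479862  0.173     ]
mill [ 0.63676119 -0.28133157  0.06      ]
mug [0.6224705  0.09890208 0.09      ]
jar [0.73706967 0.03959584 0.06      ]
timer [ 0.72389137 -0.16691405  0.06      ]
bowl [ 0.46986918 -0.27154975  0.06      ]
tin [ 0.48332951 -0.51438189  0.06      ]
```

Request:
{"fn": "servo_tool", "kwargs": {
  "targets": [
    [[1,0.0258,-0.0102,0,0,0,0],[1,0.0258,-0.0102,0,0,0,0],[1,0.0258,-0.0102,0,0,0,0],[1,0.0258,-0.0102,0,0,0,0],[1,0.0258,-0.0102,0,0,0,0],[1,0.0258,-0.0102,0,0,0,0],[1,0.0258,-0.0102,0,0,0,0],[1,0.0258,-0.0102,0,0,0,0],[1,0.0258,-0.0102,0,0,0,0],[1,0.0258,-0.0102,0,0,0,0]]
  ]
}}

```text
time: 0.93
tool_pos: [0.4106, -0.277, 0.2264]
tool_rot: [[0.91, 0.414, -0.001], [0.414, -0.91, 0.0], [-0.0, -0.001, -1.0]]
ft_force: [0.2, -0.5, 0.4]
opening: 0.0918
gripper_force: 0.0
```

Request:
{"fn": "servo_tool", "kwargs": {
  "targets": [
    [[1,0.0258,-0.0102,0,0,0,0],[1,0.0258,-0.0102,0,0,0,0],[1,0.0258,-0.0102,0,0,0,0],[1,0.0258,-0.0102,0,0,0,0],[1,0.0258,-0.0102,0,0,0,0],[1,0.0258,-0.0102,0,0,0,0],[1,0.0258,-0.0102,0,0,0,0],[1,0.0258,-0.0102,0,0,0,0.08],[1,0.0258,-0.0102,0,0,0,0.075],[1,0,0,0,0,0,0]]
  ]
}}

```text
time: 1.77
tool_pos: [0.5873, -0.0967, 0.2258]
tool_rot: [[0.963, 0.268, 0.001], [0.268, -0.963, 0.001], [0.001, -0.001, -1.0]]
ft_force: [0.2, 1.6, -0.4]
opening: 0.0916
gripper_force: 0.0
```

```bash
python3 - <<'E'
from h import *
o=monitor.get_obs();print(o['time'],o['tool_pos'],o['tool_rot'],o['ft_force'])
p=cams.camera_params('wrist');print(p)
a,d=cams.snapshot('wrist');np.savez('w1.npz',a=a,d=d,o=o['tool_pos'],**{k:np.array(v) for k,v in p.items()})
cv2.imwrite('pics/d.png',a[...,::-1])
E
```

```text
1.7667 [ 0.58729468 -0.09672755  0.22584862] [[ 9.63309741e-01  2.68391617e-01  5.32762942e-04]
 [ 2.68390603e-01 -9.63309036e-01  1.47798567e-03]
 [ 9.09894319e-04 -1.28076942e-03 -9.99998766e-01]] [ 0.17983843  1.64555497 -0.35857079]
{'mtx': array([[371.64829954,   0.        , 323.10164815],
       [  0.        , 371.64829954, 239.50594486],
       [  0.        ,   0.        ,   1.        ]]), 'rvec': array([-2.30591019,  1.75289278,  0.26203152]), 'tvec': array([-0.24966309,  0.47997574,  0.54699808])}
```

View pics/d.png

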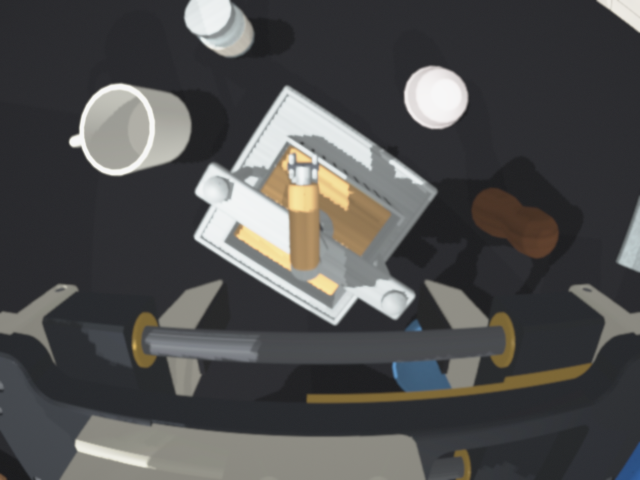

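The wrist view shows the grip from its pin hardware at about (303,170) to its free end at (305,268), clear of everything. I'll cast these onto the grip's height.

```bash
cat >> h.py <<'E'
def wray(p,uv):
    R=cv2.Rodrigues(np.array(p['rvec'],float))[0];K=np.array(p['mtx'])
    n=np.array([(uv[0]-K[0,2])/K[0,0],(uv[1]-K[1,2])/K[1,1]]);t=np.linalg.norm(n)
    d=np.r_[n/t*np.sin(t),np.cos(t)];return -R.T@np.ravel(p['tvec']),R.T@d
def wz(p,uv,z):
    c,d=wray(p,uv);return c+d*(z-c[2])/d[2]
E
python3 - <<'E'
from h import *
p=np.load('w1.npz');d=p['d'];print(d[200:265:8,304])
pts={}
for n,uv,z in(('pin',(303,170),.173),('woodtop',(303,182),.175),('mid',(304,225),.18),('free',(305,268),.175),('L',(290,240),.173),('R',(319,240),.173),('nut1',(216,189),.133),('nut2',(394,300),.133)):
  pts[n]=wz(p,uv,z);print(n,pts[n])
e=pts['pin']-pts['free'];print(np.linalg.norm(e),np.degrees(np.arctan2(e[1],e[0])),(pts['nut1']+pts['nut2'])/2)
c,r=wray(p,(304,225));R=cv2.Rodrigues(p['rvec'])[0]
print('depth pt',c+r/(R@r)[2]*d[225,304])
E
```

```text
[0.20493788 0.20555373 0.20552893 0.20652194 0.20850986 0.21035402
 0.21076633 0.21299839 0.21510294]
pin [ 0.63751294 -0.070704    0.173     ]
woodtop [ 0.63113355 -0.07252043  0.175     ]
mid [ 0.60828694 -0.07942366  0.18      ]
free [ 0.58123783 -0.08683684  0.175     ]
L [ 0.59529454 -0.07383855  0.173     ]
R [ 0.59991147 -0.09044734  0.173     ]
nut1 [ 0.6046711  -0.01376852  0.133     ]
nut2 [ 0.55736112 -0.16047006  0.133     ]
0.0585760735214425 15.996442520220759 [ 0.58101611 -0.08711929  0.133     ]
depth pt [ 0.60913194 -0.07936958  0.18317147]
```

Request:
{"fn": "servo_tool", "kwargs": {
  "targets": [
    [[1,0.0075,-0.0058,0,0,0,0],[1,0.0075,-0.0058,0,0,0,0],[0.7,0,0,0.017,0,0,0],[0.5,0,0,0.017,0,0,0],[0.5,0,0,0.017,0,0,0],[0.5,0,0,0.017,0,0,0],[0.5,0,0,0,0,0,0]]
  ]
}}

```text
time: 2.4
tool_pos: [0.5941, -0.0848, 0.1554]
tool_rot: [[0.963, 0.268, -0.006], [0.268, -0.963, 0.002], [-0.006, -0.003, -1.0]]
ft_force: [0.3, 0.7, 0.3]
opening: 0.0634
gripper_force: 0.0
```

Request:
{"fn": "servo_tool", "kwargs": {
  "targets": [
    [[0.2,0,0,0,0,0,0],[0,0,0,0,0,0,0],[0,0,0,0,0,0,0],[0,0,0,0,0,0,0],[0,0,0,0,0,0,0],[0,0,0,0,0,0,0]]
  ]
}}

```text
time: 2.9
tool_pos: [0.5964, -0.085, 0.1593]
tool_rot: [[0.963, 0.269, 0.001], [0.269, -0.963, -0.0], [0.001, 0.001, -1.0]]
ft_force: [-0.6, 1.0, 0.8]
opening: 0.0228
gripper_force: 0.6
```

Request:
{"fn": "servo_tool", "kwargs": {
  "targets": [
    [[0,0,0,0,0,0,0],[0,0,0,0,0,0,0],[0,0,0,0,0,0,0],[0,0,0,0,0,0,0]]
  ]
}}

```text
time: 3.23
tool_pos: [0.5961, -0.0834, 0.159]
tool_rot: [[0.963, 0.268, -0.0], [0.268, -0.963, 0.002], [0.0, -0.002, -1.0]]
ft_force: [-0.3, 5.2, 1.4]
opening: 0.0166
gripper_force: 30.0
```

Request:
{"fn": "servo_tool", "kwargs": {
  "targets": [
    [[0,0.0007,0,-0.0078,0,0,0],[0,0.002,0,-0.0076,0,0,0],[0,0.0033,0,-0.0071,0,0,0],[0,0,0,0,0,0,0]]
  ]
}}

```text
time: 3.57
tool_pos: [0.6017, -0.0824, 0.1821]
tool_rot: [[0.963, 0.269, -0.002], [0.269, -0.963, 0.001], [-0.001, -0.002, -1.0]]
ft_force: [-3.5, 5.3, -0.9]
opening: 0.0171
gripper_force: 30.0
```

Request:
{"fn": "servo_tool", "kwargs": {
  "targets": [
    [[0,0.0045,0,-0.0064,0,0,0],[0,0.0055,0,-0.0055,0,0,0],[0,0.0064,0,-0.0045,0,0,0],[0,0.0071,0,-0.0033,0,0,0],[0,0,0,0,0,0,0]]
  ]
}}

```text
time: 3.98
tool_pos: [0.624, -0.0771, 0.2021]
tool_rot: [[0.963, 0.269, -0.003], [0.269, -0.963, -0.001], [-0.003, 0.0, -1.0]]
ft_force: [-7.9, 2.4, 3.6]
opening: 0.0169
gripper_force: 30.0
```

Request:
{"fn": "servo_tool", "kwargs": {
  "targets": [
    [[0,0.0076,0,-0.002,0,0,0],[0,0.0078,0,-0.0007,0,0,0],[0,0,0,0,0,0,0],[0,0,0,0,0,0,0]]
  ]
}}

```text
time: 4.32
tool_pos: [0.6395, -0.0737, 0.206]
tool_rot: [[0.963, 0.268, 0.001], [0.268, -0.963, -0.002], [0.0, 0.002, -1.0]]
ft_force: [-5.2, 0.7, 6.1]
opening: 0.0174
gripper_force: 30.0
```

```bash
python3 - <<'E'
from h import *
o=monitor.get_obs();print(o['time'],o['tool_pos'],o['ft_force'],o['ft_torque'])
a,d=cams.snapshot('wrist');b,_=cams.snapshot('scene')
A=cv2.resize(b[200:320,220:340],(480,480),interpolation=cv2.INTER_CUBIC)
cv2.imwrite('pics/e.png',np.hstack([A,cv2.resize(a,(320,240)).repeat(2,0)[:, :] if 0 else cv2.resize(a[100:400,160:360],(320,480))])[...,::-1])
E
```

```text
4.3167 [ 0.63950252 -0.07373688  0.20597581] [-5.24856788  0.71536904  6.06566411] [-0.054371    1.00047373 -0.06528762]
```

View pics/e.png

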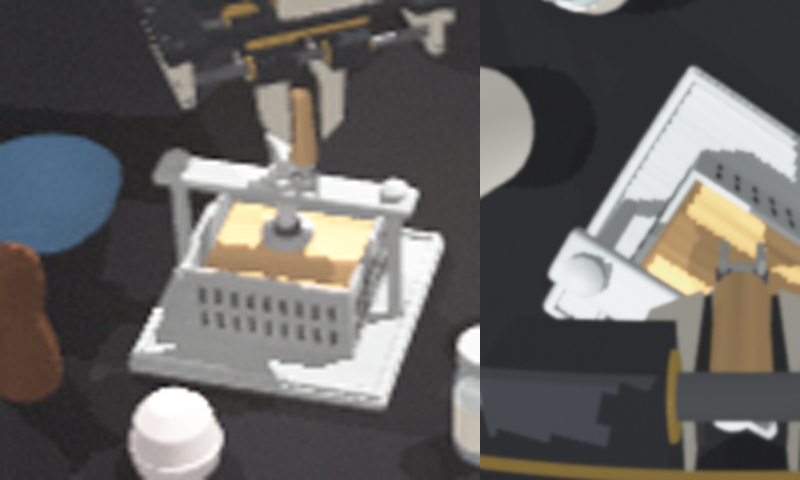

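The grip is mostly up but still leans inward slightly. I'll push it outward until the stop is felt.

Request:
{"fn": "servo_tool", "kwargs": {
  "targets": [
    [[0,0.003,0,0,0,0,0],[0,0.003,0,0.0005,0,0,0],[0,0,0,0,0,0,0],[0,0,0,0,0,0,0]]
  ]
}}

```text
time: 4.75
tool_pos: [0.6452, -0.0724, 0.2061]
tool_rot: [[0.963, 0.268, 0.001], [0.268, -0.963, -0.003], [0.001, 0.003, -1.0]]
ft_force: [-5.5, -0.2, 8.2]
opening: 0.0169
gripper_force: 30.0
```

Request:
{"fn": "servo_tool", "kwargs": {
  "targets": [
    [[0,0.003,0,0.0005,0,0,0],[0,0.002,0,0.0005,0,0,0],[0,0,0,0,0,0,0],[0,0,0,0,0,0,0]]
  ]
}}

```text
time: 5.08
tool_pos: [0.6494, -0.0714, 0.2056]
tool_rot: [[0.963, 0.268, 0.0], [0.268, -0.963, -0.003], [-0.0, 0.003, -1.0]]
ft_force: [-9.3, -0.7, 11.2]
opening: 0.0171
gripper_force: 30.0
```

Request:
{"fn": "servo_tool", "kwargs": {
  "targets": [
    [[0,0.003,0,-0.001,0,0,0],[0,0,0,0,0,0,0],[0,0,0,0,0,0,0]]
  ]
}}

```text
time: 5.33
tool_pos: [0.6504, -0.0711, 0.2055]
tool_rot: [[0.963, 0.268, -0.005], [0.268, -0.964, -0.003], [-0.006, 0.002, -1.0]]
ft_force: [-15.0, -3.2, 9.7]
opening: 0.0169
gripper_force: 30.0
```

```bash
python3 - <<'E'
from h import *
o=monitor.get_obs();print(o['time'],o['tool_pos'],o['ft_force'],o['ft_torque'])
b,_=cams.snapshot('scene');t,_=cams.snapshot('top')
A=cv2.resize(b[205:265,270:320],(500,600),interpolation=cv2.INTER_CUBIC)
cv2.imwrite('pics/f.png',A[...,::-1])
E
```

```text
5.3333 [ 0.65036554 -0.07108238  0.20545496] [-15.02536391  -3.16881693   9.73680475] [-0.45178509  2.69050561  0.02379736]
```

View pics/f.png

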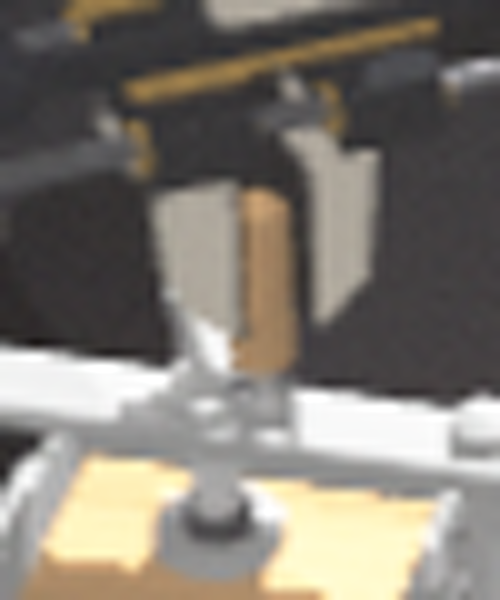

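The grip now stands upright, with its base at crop (265,370) and top at (265,190), and it bears on the stop with about 15 N. The pads seem off-centre on it, so I'll open and re-centre.

Request:
{"fn": "servo_tool", "kwargs": {
  "targets": [
    [[0.4,-0.003,0,0,0,0,0],[0.4,-0.003,0,0,0,0,0],[0.4,0,0,0,0,0,0],[0.4,0,0,0,0,0,0],[0.4,0,0,0,0,0,0]]
  ]
}}

```text
time: 5.85
tool_pos: [0.6476, -0.0709, 0.2033]
tool_rot: [[0.963, 0.268, 0.001], [0.268, -0.963, -0.0], [0.001, 0.001, -1.0]]
ft_force: [1.0, 1.1, -0.0]
opening: 0.0365
gripper_force: 0.0
```

```bash
python3 - <<'E'
from h import *
o=monitor.get_obs();print(o['time'],o['tool_pos'],o['ft_force'])
p=cams.camera_params('wrist');a,d=cams.snapshot('wrist');np.savez('w2.npz',a=a,d=d,**{k:np.array(v) for k,v in p.items()})
cv2.imwrite('pics/g.png',cv2.resize(a[120:420,200:440],None,fx=2,fy=2)[...,::-1])
E
```

```text
5.85 [ 0.64755595 -0.07088777  0.20334506] [ 0.97180201  1.05946995 -0.04832167]
```

View pics/g.png

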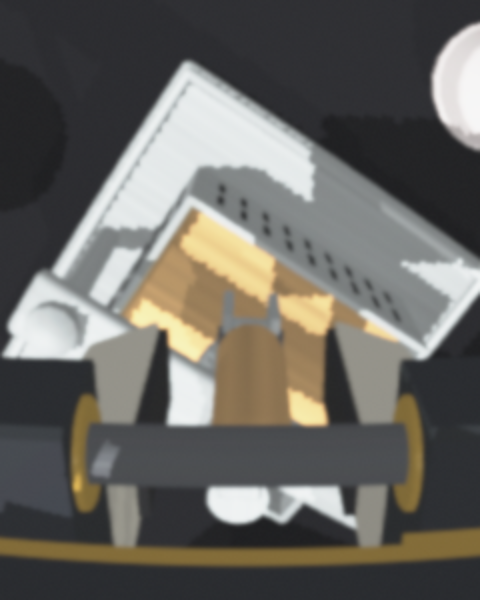

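The clevis prongs are at crop (230,298) and (272,298), and the sleeve's front base edge is at about (250,322).

```bash
python3 - <<'E'
from h import *
p=np.load('w2.npz')
for n,uv,z in(('prongs',(251,298),.177),('sleevefront',(250,320),.183),('nut',(52,328),.133)):
  print(n,wz(p,(200+uv[0]/2,120+uv[1]/2),z))
E
```

```text
prongs [ 0.6534449  -0.07039567  0.177     ]
sleevefront [ 0.64970442 -0.07113368  0.183     ]
nut [ 0.60752133 -0.01276741  0.133     ]
```

Request:
{"fn": "servo_tool", "kwargs": {
  "targets": [
    [[0.4,-0.0057,-0.0005,0.006,0,0,0],[0,0,0,0,0,0,0],[0,0,0,0,0,0,0],[0,0,0,0,0,0,0],[0,0,0,0,0,0,0],[0,0,0,0,0,0,0]]
  ]
}}

```text
time: 6.4
tool_pos: [0.642, -0.072, 0.1974]
tool_rot: [[0.963, 0.268, 0.001], [0.268, -0.963, -0.0], [0.001, 0.001, -1.0]]
ft_force: [0.9, -0.9, 0.2]
opening: 0.0171
gripper_force: 30.0
```

```bash
python3 - <<'E'
import numpy as np
b=.03+.2*np.arange(52)
x=np.round(65*np.cos(b),1);y=np.round(65*np.sin(b),1);z=np.round(.2*np.arange(52)*12/2/np.pi,1)
for i in range(51): print(i,'%.2f'%(b[i+1]),'%.1f,%.1f,%.1f'%(x[i+1]-x[i],y[i+1]-y[i],z[i+1]-z[i]),end=' | ')
E
```

```text
0 0.23 -1.7,12.9,0.4 | 1 0.43 -4.2,12.3,0.4 | 2 0.63 -6.6,11.2,0.3 | 3 0.83 -8.6,9.7,0.4 | 4 1.03 -10.4,7.7,0.4 | 5 1.23 -11.8,5.6,0.4 | 6 1.43 -12.6,3.1,0.4 | 7 1.63 -12.9,0.5,0.4 | 8 1.83 -12.9,-2.1,0.3 | 9 2.03 -12.1,-4.5,0.4 | 10 2.23 -11.0,-6.9,0.4 | 11 2.43 -9.4,-9.0,0.4 | 12 2.63 -7.5,-10.6,0.4 | 13 2.83 -5.2,-11.9,0.3 | 14 3.03 -2.7,-12.7,0.4 | 15 3.23 -0.1,-12.9,0.4 | 16 3.43 2.4,-12.8,0.4 | 17 3.63 4.9,-12.0,0.4 | 18 3.83 7.2,-10.8,0.4 | 19 4.03 9.2,-9.1,0.3 | 20 4.23 10.8,-7.2,0.4 | 21 4.43 12.1,-4.8,0.4 | 22 4.63 12.8,-2.4,0.4 | 23 4.83 12.9,0.2,0.4 | 24 5.03 12.7,2.9,0.3 | 25 5.23 11.9,5.2,0.4 | 26 5.43 10.5,7.5,0.4 | 27 5.63 8.9,9.5,0.4 | 28 5.83 6.8,11.0,0.4 | 29 6.03 4.5,12.2,0.4 | 30 6.23 2.0,12.8,0.3 | 31 6.43 -0.6,13.0,0.4 | 32 6.63 -3.2,12.6,0.4 | 33 6.83 -5.6,11.7,0.4 | 34 7.03 -7.8,10.4,0.4 | 35 7.23 -9.7,8.6,0.4 | 36 7.43 -11.3,6.4,0.3 | 37 7.63 -12.3,4.2,0.4 | 38 7.83 -12.8,1.6,0.4 | 39 8.03 -13.0,-1.0,0.4 | 40 8.23 -12.5,-3.5,0.4 | 41 8.43 -11.5,-6.0,0.3 | 42 8.63 -10.1,-8.1,0.4 | 43 8.83 -8.3,-10.0,0.4 | 44 9.03 -6.2,-11.4,0.4 | 45 9.23 -3.8,-12.4,0.4 | 46 9.43 -1.2,-12.9,0.4 | 47 9.63 1.4,-12.9,0.3 | 48 9.83 3.9,-12.4,0.4 | 49 10.03 6.2,-11.4,0.4 | 50 10.23 8.5,-9.9,0.4 |
```

Request:
{"fn": "servo_tool", "kwargs": {
  "targets": [
    [[0,-0.0017,0.0129,0.0004,0,0,0],[0,-0.0042,0.0123,0.0004,0,0,0],[0,-0.0066,0.0112,0.0003,0,0,0],[0,0,0,0,0,0,0]]
  ]
}}

```text
time: 6.73
tool_pos: [0.6382, -0.1136, 0.196]
tool_rot: [[0.964, 0.266, -0.001], [0.266, -0.964, -0.001], [-0.002, 0.001, -1.0]]
ft_force: [-1.9, -1.0, 1.1]
opening: 0.0169
gripper_force: 30.0
```

Request:
{"fn": "servo_tool", "kwargs": {
  "targets": [
    [[0,-0.0086,0.0097,0.0004,0,0,0],[0,-0.0104,0.0077,0.0004,0,0,0],[0,-0.0118,0.0056,0.0004,0,0,0],[0,0,0,0,0,0,0]]
  ]
}}

```text
time: 7.07
tool_pos: [0.6134, -0.1423, 0.1949]
tool_rot: [[0.964, 0.267, -0.002], [0.267, -0.964, 0.0], [-0.002, -0.001, -1.0]]
ft_force: [-3.3, 1.7, 1.9]
opening: 0.017
gripper_force: 30.0
```

Request:
{"fn": "servo_tool", "kwargs": {
  "targets": [
    [[0,-0.0126,0.0031,0.0004,0,0,0],[0,-0.0129,0.0005,0.0004,0,0,0],[0,-0.0129,-0.0021,0.0003,0,0,0],[0,0,0,0,0,0,0],[0,0,0,0,0,0,0]]
  ]
}}

```text
time: 7.48
tool_pos: [0.5782, -0.1523, 0.1938]
tool_rot: [[0.963, 0.268, -0.001], [0.268, -0.963, 0.001], [-0.001, -0.001, -1.0]]
ft_force: [-1.6, 3.5, 1.9]
opening: 0.0168
gripper_force: 30.0
```

Request:
{"fn": "servo_tool", "kwargs": {
  "targets": [
    [[0,-0.0121,-0.0045,0.0004,0,0,0],[0,-0.011,-0.0069,0.0004,0,0,0],[0,-0.0094,-0.009,0.0004,0,0,0],[0,0,0,0,0,0,0],[0,0,0,0,0,0,0]]
  ]
}}

```text
time: 7.9
tool_pos: [0.5426, -0.1414, 0.1927]
tool_rot: [[0.963, 0.269, 0.001], [0.269, -0.963, -0.0], [0.001, 0.0, -1.0]]
ft_force: [1.8, 3.3, 1.5]
opening: 0.0173
gripper_force: 30.0
```

```bash
cat > t.py <<'E'
from h import *
import sys
o=monitor.get_obs();C=np.array([.580,-.087]);r=o['tool_pos'][:2]-C;a=np.arctan2(r[1],r[0]);f=o['ft_force']
print('t',o['time'],'R',np.hypot(*r),'crankdeg',(13.8-np.degrees(a))%360,'Ftan',f[0]*np.sin(a)-f[1]*np.cos(a),'Frad',f[0]*np.cos(a)+f[1]*np.sin(a),'fz',f[2],'tz',o['ft_torque'])
E
python3 t.py
```

```text
t 7.9 R 0.06598030786904699 crankdeg 138.30497395143712 Ftan 0.3655063474921849 Frad -3.7696582865090313 fz 1.5157884943459108 tz [ 0.71690942 -0.08352721  0.03727438]
```

Request:
{"fn": "servo_tool", "kwargs": {
  "targets": [
    [[0,-0.0075,-0.0106,0.0004,0,0,0],[0,-0.0052,-0.0119,0.0003,0,0,0],[0,-0.0027,-0.0127,0.0004,0,0,0],[0,0,0,0,0,0,0],[0,0,0,0,0,0,0]]
  ]
}}

```text
time: 8.32
tool_pos: [0.5184, -0.1115, 0.1915]
tool_rot: [[0.963, 0.269, 0.0], [0.269, -0.963, -0.0], [-0.0, 0.0, -1.0]]
ft_force: [-0.0, 3.3, 2.2]
opening: 0.0171
gripper_force: 30.0
```

```bash
python3 t.py
```

```text
t 8.3167 R 0.06629229842826206 crankdeg 172.1185047706146 Ftan 3.0587002820760345 Frad -1.1711097484109878 fz 2.1757416505866325 tz [ 0.3834934  -0.08785258  0.01324741]
```

Request:
{"fn": "servo_tool", "kwargs": {
  "targets": [
    [[0,-0.0003,-0.0065,0.0002,0,0,0],[0,0.0002,-0.0065,0.0002,0,0,0],[0,0.0009,-0.0064,0.0002,0,0,0],[0,0.0015,-0.0063,0.0002,0,0,0],[0,0.0022,-0.0061,0.0002,0,0,0],[0,0.0027,-0.0059,0.0002,0,0,0]]
  ]
}}

```text
time: 8.82
tool_pos: [0.5151, -0.0729, 0.1903]
tool_rot: [[0.963, 0.269, 0.0], [0.269, -0.963, -0.0], [0.0, 0.0, -1.0]]
ft_force: [1.2, -1.1, 2.3]
opening: 0.0171
gripper_force: 30.0
```

```bash
python3 t.py
```

```text
t 8.8167 R 0.06641610354587027 crankdeg 206.06512416809653 Ftan -0.837154333552053 Frad -1.3916293002661648 fz 2.3039216019461737 tz [-0.3134239  -0.21745417  0.01806743]
```

Request:
{"fn": "servo_tool", "kwargs": {
  "targets": [
    [[0,0.0033,-0.0056,0.0002,0,0,0],[0,0.0039,-0.0052,0.0002,0,0,0],[0,0.0044,-0.0048,0.0002,0,0,0],[0,0.0048,-0.0043,0.0002,0,0,0],[0,0.0052,-0.0039,0.0002,0,0,0],[0,0.0056,-0.0033,0.0002,0,0,0]]
  ]
}}

```text
time: 9.32
tool_pos: [0.5342, -0.0395, 0.1891]
tool_rot: [[0.963, 0.269, -0.0], [0.269, -0.963, -0.0], [-0.0, 0.0, -1.0]]
ft_force: [-0.5, -0.7, 4.9]
opening: 0.0173
gripper_force: 30.0
```

```bash
python3 t.py
```

```text
t 9.3167 R 0.06600003923662925 crankdeg 239.88241651985442 Ftan -0.8621609225134363 Frad -0.11667339920709036 fz 4.929051147677625 tz [-0.25593942  0.08412612 -0.00704001]
```

Request:
{"fn": "servo_tool", "kwargs": {
  "targets": [
    [[0,0.0059,-0.0027,0.0001,0,0,0],[0,0.0062,-0.0021,0.0001,0,0,0],[0,0.0063,-0.0015,0.0001,0,0,0],[0,0.0065,-0.0009,0.0001,0,0,0],[0,0.0065,-0.0002,0.0001,0,0,0],[0,0.0064,0.0004,0.0001,0,0,0]]
  ]
}}

```text
time: 9.82
tool_pos: [0.5688, -0.0227, 0.1881]
tool_rot: [[0.963, 0.269, -0.001], [0.269, -0.963, 0.0], [-0.001, -0.001, -1.0]]
ft_force: [-2.0, -0.6, 2.6]
opening: 0.0172
gripper_force: 30.0
```

```bash
python3 t.py
```

```text
t 9.8167 R 0.06528260985999836 crankdeg 273.89424688539145 Ftan -2.0380584852304215 Frad -0.26575060896764835 fz 2.5878315898016253 tz [ 0.03411073  0.29257968 -0.020435  ]
```

Request:
{"fn": "servo_tool", "kwargs": {
  "targets": [
    [[0,0.0064,0.0011,0.0002,0,0,0],[0,0.0063,0.0018,0.0002,0,0,0],[0,0.0061,0.0023,0.0002,0,0,0],[0,0.0058,0.0029,0.0001,0,0,0]]
  ]
}}

```text
time: 10.15
tool_pos: [0.5949, -0.0241, 0.1874]
tool_rot: [[0.963, 0.269, -0.0], [0.269, -0.963, 0.001], [-0.0, -0.001, -1.0]]
ft_force: [-0.3, 1.6, 2.5]
opening: 0.017
gripper_force: 30.0
```

```bash
python3 t.py
```

```text
t 10.15 R 0.06466094423757994 crankdeg 297.09966356401316 Ftan -0.6106726460985961 Frad 1.469696852308899 fz 2.538372935920366 tz [0.37929921 0.15577422 0.00060288]
```

Request:
{"fn": "servo_tool", "kwargs": {
  "targets": [
    [[0,0.0055,0.0035,0.0002,0,0,0],[0,0.0051,0.004,0.0002,0,0,0],[0,0.0047,0.0045,0.0002,0,0,0],[0,0.0042,0.005,0.0002,0,0,0],[0,0.0037,0.0053,0.0002,0,0,0],[0,0.0031,0.0057,0.0002,0,0,0]]
  ]
}}

```text
time: 10.65
tool_pos: [0.6278, -0.0446, 0.1863]
tool_rot: [[0.963, 0.269, 0.0], [0.269, -0.963, 0.0], [0.0, -0.0, -1.0]]
ft_force: [1.7, 2.2, -0.3]
opening: 0.0169
gripper_force: 30.0
```

```bash
python3 t.py
```

```text
t 10.65 R 0.06388973073054885 crankdeg 332.2550266166785 Ftan -0.5383930054879014 Frad 2.765859421912144 fz -0.2792952495525385 tz [ 0.6165486  -0.13431541  0.00312934]
```

Request:
{"fn": "servo_tool", "kwargs": {
  "targets": [
    [[0,0.0028,0.0059,0.0002,0,0,0],[0,0.0021,0.0062,0.0002,0,0,0],[0,0.0015,0.0064,0.0002,0,0,0],[0,0.0008,0.0064,0.0002,0,0,0],[0,0.0001,0.0065,0.0002,0,0,0],[0,-0.0005,0.0065,0.0002,0,0,0]]
  ]
}}

```text
time: 11.15
tool_pos: [0.6435, -0.0798, 0.1851]
tool_rot: [[0.963, 0.268, -0.001], [0.268, -0.963, -0.0], [-0.001, -0.0, -1.0]]
ft_force: [-2.6, 0.8, 0.1]
opening: 0.017
gripper_force: 30.0
```

```bash
python3 t.py
```

```text
t 11.15 R 0.06394531585955017 crankdeg 7.370783672760458 Ftan -1.0727408865574692 Frad -2.4904529525629675 fz 0.10585159378539832 tz [ 0.30550582  0.39720988 -0.03336604]
```

Request:
{"fn": "servo_tool", "kwargs": {
  "targets": [
    [[0,-0.0013,0.0064,0.0002,0,0,0],[0,-0.0019,0.0062,0.0002,0,0,0],[0,-0.0025,0.006,0.0002,0,0,0],[0,-0.0031,0.0057,0.0002,0,0,0],[0,-0.0036,0.0054,0.0002,0,0,0],[0,-0.0042,0.005,0.0002,0,0,0]]
  ]
}}

```text
time: 11.65
tool_pos: [0.6367, -0.1172, 0.184]
tool_rot: [[0.963, 0.268, -0.001], [0.268, -0.963, 0.0], [-0.001, -0.001, -1.0]]
ft_force: [-3.1, 2.9, -0.2]
opening: 0.0171
gripper_force: 30.0
```

```bash
python3 t.py
```

```text
t 11.65 R 0.06420071581135321 crankdeg 41.833466647976806 Ftan -1.0710407190196307 Frad -4.105565802579744 fz -0.23317774146811843 tz [ 0.69158579  0.55326835 -0.02719117]
```

Request:
{"fn": "servo_tool", "kwargs": {
  "targets": [
    [[0,-0.0048,0.0044,0.0002,0,0,0],[0,-0.0053,0.004,0.0002,0,0,0],[0,-0.0056,0.0034,0.0002,0,0,0],[0,-0.0058,0.0028,0.0002,0,0,0],[0,-0.0061,0.0023,0.0002,0,0,0]]
  ]
}}

```text
time: 12.07
tool_pos: [0.615, -0.1411, 0.1831]
tool_rot: [[0.963, 0.268, 0.001], [0.268, -0.963, -0.0], [0.001, 0.001, -1.0]]
ft_force: [-0.1, 2.5, -1.4]
opening: 0.017
gripper_force: 30.0
```

```bash
python3 t.py
```

```text
t 12.0667 R 0.0643981333560522 crankdeg 70.89005258529323 Ftan -1.2736974379377073 Frad -2.153295484027661 fz -1.363775242057505 tz [ 0.5387455  -0.02107671  0.00565818]
```

Still free. I'll go on.

Request:
{"fn": "servo_tool", "kwargs": {
  "targets": [
    [[0,-0.0062,0.0018,0.0002,0,0,0],[0,-0.0063,0.0011,0.0002,0,0,0],[0,-0.0064,0.0005,0.0003,0,0,0],[0,-0.0065,-0.0002,0.0002,0,0,0],[0,-0.0065,-0.0008,0.0002,0,0,0]]
  ]
}}

```text
time: 12.48
tool_pos: [0.5846, -0.1518, 0.1821]
tool_rot: [[0.963, 0.268, 0.001], [0.268, -0.963, -0.001], [0.001, 0.001, -1.0]]
ft_force: [2.1, 1.6, -2.8]
opening: 0.017
gripper_force: 30.0
```

```bash
python3 t.py
```

```text
t 12.4833 R 0.06497675502275067 crankdeg 99.69987246446964 Ftan -2.1718904417192615 Frad -1.433798555108119 fz -2.8226353529794457 tz [ 0.37721795 -0.24688676  0.01207403]
```

Request:
{"fn": "servo_tool", "kwargs": {
  "targets": [
    [[0,-0.0064,-0.0014,0.0003,0,0,0],[0,-0.0062,-0.002,0.0003,0,0,0],[0,-0.0059,-0.0027,0.0003,0,0,0],[0,-0.0057,-0.0032,0.0003,0,0,0]]
  ]
}}

```text
time: 12.82
tool_pos: [0.5593, -0.1492, 0.1814]
tool_rot: [[0.963, 0.268, 0.002], [0.268, -0.963, -0.001], [0.002, 0.002, -1.0]]
ft_force: [5.2, 0.5, 1.4]
opening: 0.0172
gripper_force: 30.0
```

```bash
python3 t.py
```

```text
t 12.8167 R 0.06554897609368444 crankdeg 122.17769570928442 Ftan -4.745472240352299 Frad -2.0611540850465637 fz 1.3568912601881562 tz [ 0.29214894 -0.64820153 -0.01052977]
```

Request:
{"fn": "servo_tool", "kwargs": {
  "targets": [
    [[0,-0.0052,-0.0038,0.0002,0,0,0],[0,-0.0048,-0.0043,0.0002,0,0,0],[0,-0.0043,-0.0048,0.0002,0,0,0]]
  ]
}}

```text
time: 13.07
tool_pos: [0.5422, -0.1409, 0.181]
tool_rot: [[0.963, 0.268, 0.002], [0.268, -0.963, -0.002], [0.002, 0.003, -1.0]]
ft_force: [4.4, -2.2, 2.4]
opening: 0.017
gripper_force: 30.0
```

```bash
python3 t.py
```

```text
t 13.0667 R 0.06580284423178606 crankdeg 138.8516661449241 Ftan -4.858756706918381 Frad -0.7124734109230537 fz 2.443986184341069 tz [-0.31175591 -0.78569758  0.00113113]
```

Request:
{"fn": "servo_tool", "kwargs": {
  "targets": [
    [[0,-0.0039,-0.0052,0.0002,0,0,0],[0,-0.0034,-0.0055,0.0002,0,0,0],[0,-0.0028,-0.0058,0.0002,0,0,0]]
  ]
}}

```text
time: 13.32
tool_pos: [0.5282, -0.1281, 0.1805]
tool_rot: [[0.963, 0.268, 0.003], [0.268, -0.963, -0.003], [0.002, 0.004, -1.0]]
ft_force: [4.9, -4.6, 2.9]
opening: 0.017
gripper_force: 30.0
```

```bash
python3 t.py
```

```text
t 13.3167 R 0.06611838658211291 crankdeg 155.34264792334668 Ftan -6.625922408157863 Frad -0.9563923953125313 fz 2.891057991317385 tz [-0.78939727 -0.8785157  -0.01669011]
```

Request:
{"fn": "servo_tool", "kwargs": {
  "targets": [
    [[0,-0.0022,-0.0061,0.0002,0,0,0],[0,-0.0016,-0.0063,0.0002,0,0,0],[0,-0.0009,-0.0064,0.0002,0,0,0]]
  ]
}}

```text
time: 13.57
tool_pos: [0.5186, -0.112, 0.1801]
tool_rot: [[0.963, 0.268, 0.003], [0.268, -0.963, -0.004], [0.001, 0.005, -1.0]]
ft_force: [2.3, -7.6, 4.8]
opening: 0.0167
gripper_force: 30.0
```

```bash
python3 t.py
```

```text
t 13.5667 R 0.06625580555238805 crankdeg 171.65473209776073 Ftan -7.8756020642158715 Frad 0.718537861024108 fz 4.785020852993298 tz [-1.31728292 -0.62475483  0.04846344]
```

Request:
{"fn": "servo_tool", "kwargs": {
  "targets": [
    [[0,0,0,0,0,0,0],[0,0,0,0,0,0,0],[0,0,0,0,0,0,0],[0,0,0,0,0,0,0],[0,0,0,0,0,0,0]]
  ]
}}

```text
time: 13.98
tool_pos: [0.5183, -0.1113, 0.18]
tool_rot: [[0.963, 0.269, 0.001], [0.269, -0.963, -0.003], [0.001, 0.003, -1.0]]
ft_force: [1.6, -3.4, 6.4]
opening: 0.0168
gripper_force: 30.0
```

```bash
python3 t.py
```

```text
t 13.9833 R 0.06627730392727306 crankdeg 172.31846835923093 Ftan -3.6893469242129022 Frad -0.21506181464232976 fz 6.446728387218919 tz [-0.64057408 -0.32463999 -0.05809905]
```

Request:
{"fn": "servo_tool", "kwargs": {
  "targets": [
    [[0,-0.0003,-0.0064,0.0001,0,0,0],[0,0.0004,-0.0065,0.0001,0,0,0]]
  ]
}}

```text
time: 14.15
tool_pos: [0.515, -0.1001, 0.1798]
tool_rot: [[0.963, 0.268, 0.002], [0.268, -0.963, -0.005], [0.0, 0.005, -1.0]]
ft_force: [1.0, -9.6, 3.4]
opening: 0.0171
gripper_force: 30.0
```

```bash
python3 t.py
```

```text
t 14.15 R 0.0662668902387081 crankdeg 182.3864718847115 Ftan -9.57156330161489 Frad 0.9121050078100749 fz 3.3937414747482553 tz [-1.60157928 -0.3115333   0.04175608]
```

Request:
{"fn": "servo_tool", "kwargs": {
  "targets": [
    [[0,0,0,-0.001,0,0,0],[0,0,0,-0.001,0,0,0],[0,0,0,0,0,0,0],[0,0,0,0,0,0,0],[0,0,0,0,0,0,0]]
  ]
}}

```text
time: 14.57
tool_pos: [0.5146, -0.0991, 0.18]
tool_rot: [[0.963, 0.269, -0.001], [0.269, -0.963, -0.002], [-0.001, 0.002, -1.0]]
ft_force: [5.9, -6.2, -6.5]
opening: 0.0169
gripper_force: 30.0
```

```bash
python3 t.py
```

```text
t 14.5667 R 0.0664683039264322 crankdeg 183.3358479623102 Ftan -7.185729387455004 Frad -4.638002924394163 fz -6.549700012312232 tz [-1.03554209 -0.90591951 -0.01578616]
```

Request:
{"fn": "servo_tool", "kwargs": {
  "targets": [
    [[0.4,0.0015,0.002,0,0,0,0],[0.4,0,0,0,0,0,0.08],[0.4,0,0,0.001,0,0,0],[0.4,0,0,0,0,0,0],[0.4,0,0,0,0,0,0]]
  ]
}}

```text
time: 14.98
tool_pos: [0.5162, -0.0991, 0.1796]
tool_rot: [[0.981, 0.193, -0.001], [0.193, -0.981, 0.0], [-0.001, -0.001, -1.0]]
ft_force: [0.2, 0.5, 0.0]
opening: 0.0364
gripper_force: 0.0
```

```bash
python3 t.py; python3 - <<'E'
from h import *
p=cams.camera_params('wrist');a,d=cams.snapshot('wrist');np.savez('w3.npz',a=a,d=d,**{k:np.array(v) for k,v in p.items()})
cv2.imwrite('pics/i.png',cv2.resize(a[120:420,200:440],None,fx=2,fy=2)[...,::-1])
E
```

```text
t 14.9833 R 0.06491290693225125 crankdeg 183.0665443254989 Ftan 0.5003178256185953 Frad -0.24819592559444953 fz 0.04294545956537359 tz [ 0.04554895 -0.0334254   0.02515601]
```

View pics/i.png

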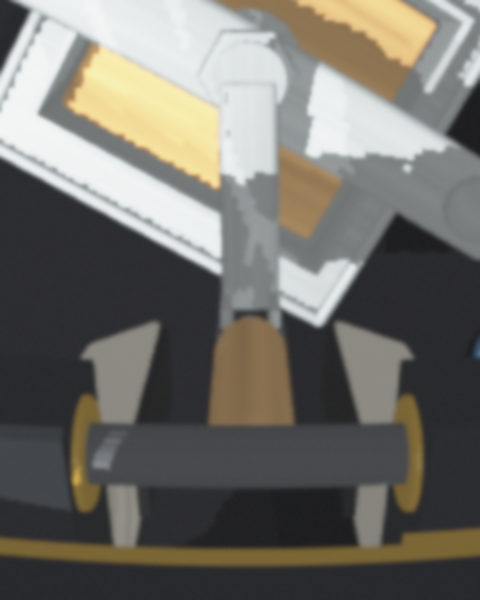

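The arm lies along tool x in this picture, with the hub boss at (250,80), and the grip is centred between the fingers. I'll close and fold.

Request:
{"fn": "servo_tool", "kwargs": {
  "targets": [
    [[0,0,0,0,0,0,0],[0,0,0,0,0,0,0],[0,0,0,0,0,0,0],[0,0,0,0,0,0,0],[0,0,0,0,0,0,0],[0,0,0,0,0,0,0]]
  ]
}}

```text
time: 15.53
tool_pos: [0.5169, -0.0996, 0.1799]
tool_rot: [[0.982, 0.191, 0.0], [0.191, -0.982, -0.0], [0.0, 0.0, -1.0]]
ft_force: [-0.4, -1.9, 0.5]
opening: 0.0172
gripper_force: 30.0
```

Request:
{"fn": "servo_tool", "kwargs": {
  "targets": [
    [[0,0.0076,0,0.0007,0,0,0],[0,0.0074,0,0.002,0,0,0],[0,0.007,0,0.0032,0,0,0],[0,0.0063,0,0.0044,0,0,0],[0,0,0,0,0,0,0]]
  ]
}}

```text
time: 15.95
tool_pos: [0.5455, -0.094, 0.1696]
tool_rot: [[0.982, 0.191, 0.0], [0.191, -0.982, -0.0], [0.0, 0.0, -1.0]]
ft_force: [0.3, -0.8, 4.0]
opening: 0.0167
gripper_force: 30.0
```

```bash
python3 t.py
```

```text
t 15.95 R 0.035188308593522025 crankdeg 182.37732883463255 Ftan -0.8004529547968269 Frad -0.09668029120717075 fz 3.992597664319679 tz [-0.12044943  0.18185843  0.02182477]
```

Folding smoothly. I'll go on to about 70°, then release and lift.

Request:
{"fn": "servo_tool", "kwargs": {
  "targets": [
    [[0,0.0054,0,0.0054,0,0,0],[0,0.0044,0,0.0063,0,0,0],[0,0.0032,0,0.007,0,0,0],[0,0,0,0,0,0,0]]
  ]
}}

```text
time: 16.28
tool_pos: [0.5598, -0.0911, 0.1512]
tool_rot: [[0.982, 0.191, 0.005], [0.191, -0.982, -0.0], [0.005, 0.001, -1.0]]
ft_force: [5.3, 0.8, 4.1]
opening: 0.0171
gripper_force: 30.0
```

Request:
{"fn": "servo_tool", "kwargs": {
  "targets": [
    [[0.5,0,0,0,0,0,0],[0.5,0,0,0,0,0,0],[0.5,0,0,0,0,0,0],[0.5,0,0,0,0,0,0],[0.5,0,0,-0.02,0,0,0],[0.5,0,0,-0.02,0,0,0],[0.5,0,0,-0.02,0,0,0],[0.5,0,0,0,0,0,0]]
  ]
}}

```text
time: 16.95
tool_pos: [0.5591, -0.0921, 0.2148]
tool_rot: [[0.982, 0.19, 0.006], [0.19, -0.982, -0.002], [0.006, 0.003, -1.0]]
ft_force: [0.3, -0.8, 0.2]
opening: 0.0459
gripper_force: 0.0
```

Request:
{"fn": "servo_tool", "kwargs": {
  "targets": [
    [[0,0,0,0,0,0,0],[0,0,0,0,0,0,0],[0,0,0,0,0,0,0],[0,0,0,0,0,0,0],[0,0,0,0,0,0,0],[0,0,0,0,0,0,0],[0,0,0,0,0,0,0],[0,0,0,0,0,0,0]]
  ]
}}

```text
time: 17.62
tool_pos: [0.5574, -0.0915, 0.2107]
tool_rot: [[0.982, 0.191, -0.0], [0.191, -0.982, 0.0], [-0.0, -0.0, -1.0]]
ft_force: [0.3, 0.2, 0.6]
opening: 0.0012
gripper_force: 0.0
```

Request:
{"fn": "servo_tool", "kwargs": {
  "targets": [
    [[0,0,0,0.01,0,0,0],[0,0,0,0.01,0,0,0],[0,0,0,0.006,0,0,0],[0,0,0,0.004,0,0,0],[0,0,0,0.004,0,0,0],[0,0,0,0.004,0,0,0],[0,0,0,0.004,0,0,0],[0,0,0,0,0,0,0]]
  ]
}}

```text
time: 18.28
tool_pos: [0.5571, -0.0915, 0.168]
tool_rot: [[0.982, 0.191, -0.001], [0.191, -0.982, 0.0], [-0.001, -0.0, -1.0]]
ft_force: [-0.2, 0.5, -0.1]
opening: 0.0003
gripper_force: 0.1
```

Request:
{"fn": "servo_tool", "kwargs": {
  "targets": [
    [[0,0,0,0.002,0,0,0],[0,0,0,0.001,0,0,0],[0,0,0,0,0,0,0]]
  ]
}}

```text
time: 18.53
tool_pos: [0.5575, -0.0915, 0.1658]
tool_rot: [[0.982, 0.191, 0.0], [0.191, -0.982, -0.0], [0.0, 0.0, -1.0]]
ft_force: [-0.1, 0.1, 1.0]
opening: 0.0005
gripper_force: 0.3
```

Request:
{"fn": "servo_tool", "kwargs": {
  "targets": [
    [[0,0,0,0.001,0,0,0],[0,0,0,0.001,0,0,0],[0,0,0,0,0,0,0]]
  ]
}}

```text
time: 18.78
tool_pos: [0.5578, -0.0918, 0.1649]
tool_rot: [[0.982, 0.191, 0.001], [0.191, -0.982, -0.001], [0.001, 0.001, -1.0]]
ft_force: [-0.8, 0.9, 7.1]
opening: 0.0003
gripper_force: 3.5
```

The grip is firm underneath at the expected flat height. I'll lift off and check.

Request:
{"fn": "servo_tool", "kwargs": {
  "targets": [
    [[0,0,0,-0.02,0,0,0],[0,0,0,-0.03,0,0,0],[0,0,0,-0.03,0,0,0],[0,-0.03,0,0,0,0,0],[0,-0.03,0,0,0,0,0],[0,0,0,0,0,0,0],[0,0,0,0,0,0,0]]
  ]
}}

```text
time: 19.37
tool_pos: [0.4976, -0.1031, 0.2441]
tool_rot: [[0.982, 0.19, 0.0], [0.19, -0.982, -0.0], [0.0, 0.0, -1.0]]
ft_force: [-0.4, -0.1, 0.1]
opening: 0.0003
gripper_force: 0.0
```

```bash
python3 - <<'E'
from h import *
a,d=cams.snapshot('scene');w,_=cams.snapshot('wrist');o=monitor.get_obs();print(o['time'],o['ft_force'],o['opening'])
A=cv2.resize(a[225:325,200:370],(510,300));W=cv2.resize(w[:,160:480],(290,435))
I=np.zeros((435,800,3),np.uint8);I[:300,:510]=A;I[:,510:]=W
cv2.imwrite('pics/j.png',I[...,::-1])
E
```

```text
19.4667 [0.64798842 0.00067662 0.04587812] 0.0009267451627616554
```

View pics/j.png

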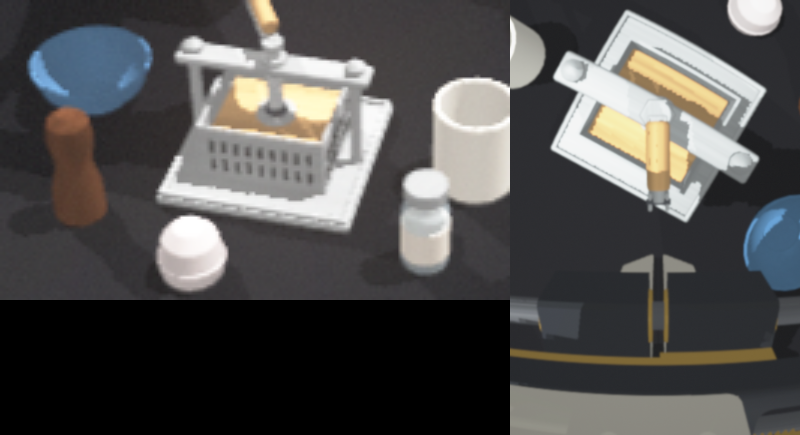

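The grip lies flat over the arm, with its pin at (657,200) and free end at the hub (655,110). The robot is clear of everything, and nothing else on the worktop appears to have moved.

```bash
python3 -c "
from station import bot
print(bot.close_job())"
```

```text
the job is handed in; nothing more can be done
None
```

I handed the job in at about 19.5 s: the crank is wound about 9.6 rad to a firm feel (9.6 N while turning), the grip is folded flat again, and the robot is clear with nothing else seen to have moved; the foot's force was judged by feel only, and no verdict came back.

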